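Shift the sorting tiles round

TASK

The stone-sorting tray holds three tiles and one empty place. Slide them one at a time, by their tabs and without lifting them, so that the red tile gets to the far-left corner: first the tile that stands in that corner sideways into the empty far-right place, then the red tile straight on into the far-left corner, then the last tile sideways into the near-left place that the red one left. At the end of each slide press the tile for a moment against the sprung fence it meets, with about 10 N (less than 5 N does not seat it, 18 N is too much), then let it go there, and leave the other things on the bench alone.

Things in the scene. Friction and masses are not known exactly. Their poses are not given: they have to be found in the camera images.
- tray: Wooden tray fixed to the bench, 141 x 168 mm, turned up to 17 degrees. Origin on its underside amid its four places; x away from the robot, y left. Floor top z 4 mm, ledges to z 15 mm, 49 mm from the middle. Places centred at (+-24, +-24) mm; far-right (+,-) starts empty. A seated tile's centre is 28 to 40 mm out along its slide, against a sprung fence, and 24 mm across it (3 mm play).
- far_fence: Fence at the far end of the left column, for the red tile. Brass spring plate 40 mm wide, top z 15 mm; its face stands, untouched, 50 to 62 mm out from the tray origin along tray +x: locked by hand, not reported, find it by feel. It gives 1 mm per 4 N, 6 mm at most, then solid. This pose is fixed to the tray: origin at tray (0, 24) mm, x outward.
- right_fence: Fence at the right end of the far row, for the first tile. Brass spring plate 40 mm wide, top z 15 mm; its face stands, untouched, 50 to 62 mm out from the tray origin along tray -y: locked by hand, not reported, find it by feel. It gives 1 mm per 4 N, 6 mm at most, then solid. This pose is fixed to the tray: origin at tray (24, 0) mm, x outward.
- left_fence: Fence at the left end of the near row, for the last tile. Brass spring plate 40 mm wide, top z 15 mm; its face stands, untouched, 50 to 62 mm out from the tray origin along tray +y: locked by hand, not reported, find it by feel. It gives 1 mm per 4 N, 6 mm at most, then solid. This pose is fixed to the tray: origin at tray (-24, 0) mm, x outward.
- red_tile: Red tile, 44 x 44 x 10 mm, 250 g (+-30 %), loose on the tray floor, edges along the tray's within 2 degrees. Origin at the centre of its underside, z up. On its top, centred, a white upright grip tab, 24 mm along x, 10 mm thick along y, from 10 to 34 mm above the origin. Slides with 1 to 3 N of friction. Starts in the near-left place.
- blue_tile: Blue tile, 44 x 44 x 10 mm, 250 g (+-30 %), loose on the tray floor, edges along the tray's within 2 degrees. Origin at the centre of its underside, z up. On its top, centred, a white upright grip tab, 24 mm along x, 10 mm thick along y, from 10 to 34 mm above the origin. Slides with 1 to 3 N of friction. Starts in the far-left or the near-right place (the green tile has the other).
- green_tile: Green tile, 44 x 44 x 10 mm, 250 g (+-30 %), loose on the tray floor, edges along the tray's within 2 degrees. Origin at the centre of its underside, z up. On its top, centred, a white upright grip tab, 24 mm along x, 10 mm thick along y, from 10 to 34 mm above the origin. Slides with 1 to 3 N of friction. Starts in the far-left or the near-right place (the blue tile has the other).
- shelf_edge (a point): Point on the lower front edge of the wooden shelf unit behind the tray, which never moves. Its boards, from this height (186 mm) up, run left and right along y and reach back from here: keep arm and gripper on the robot's side of this edge.
- brass_block: Loose scratched brass block, 30 x 50 x 20 mm, left of the tray, origin under its centre; not to be disturbed.
- dapping_block: Loose steel block with round hollows, 46 x 58 x 15 mm, left of the tray, origin under its centre; not to be disturbed.
- wax_bar: Loose polishing-compound bar in paper, 31 x 71 x 23 mm, right of the tray, origin under its centre; not to be disturbed.
Not all that is in view belongs to the job. Of the things that look like the green_tile, the larger one is meant.

How it is judged (in metres and radians):
On the way, in this order (a step that is already met when the one before it is completed fails the run):
1. the tile from the far-left corner is pressed with more than 5 N on the right fence in the far row, the other two still in their places (((contact force between blue_tile and right_fence above 5 N and x of blue_tile in the frame of tray between 0.012 and 0.036 m and y of blue_tile in the frame of tray between -0.05 and -0.025 m and x of red_tile in the frame of tray between -0.036 and -0.012 m and y of red_tile in the frame of tray between 0.012 and 0.036 m and x of green_tile in the frame of tray between -0.036 and -0.012 m and y of green_tile in the frame of tray between -0.036 and -0.012 m) or (contact force between green_tile and right_fence above 5 N and x of green_tile in the frame of tray between 0.012 and 0.036 m and y of green_tile in the frame of tray between -0.05 and -0.025 m and x of red_tile in the frame of tray between -0.036 and -0.012 m and y of red_tile in the frame of tray between 0.012 and 0.036 m and x of blue_tile in the frame of tray between -0.036 and -0.012 m and y of blue_tile in the frame of tray between -0.036 and -0.012 m))), for 0.2 s.
2. the red tile is pressed with more than 5 N on the far fence in the left column, the last tile still in the near-right place (((contact force between red_tile and far_fence above 5 N and x of red_tile in the frame of tray between 0.025 and 0.05 m and y of red_tile in the frame of tray between 0.012 and 0.036 m and x of blue_tile in the frame of tray between 0.012 and 0.036 m and y of blue_tile in the frame of tray between -0.05 and -0.025 m and x of green_tile in the frame of tray between -0.036 and -0.012 m and y of green_tile in the frame of tray between -0.036 and -0.012 m) or (contact force between red_tile and far_fence above 5 N and x of red_tile in the frame of tray between 0.025 and 0.05 m and y of red_tile in the frame of tray between 0.012 and 0.036 m and x of green_tile in the frame of tray between 0.012 and 0.036 m and y of green_tile in the frame of tray between -0.05 and -0.025 m and x of blue_tile in the frame of tray between -0.036 and -0.012 m and y of blue_tile in the frame of tray between -0.036 and -0.012 m))), for 0.2 s.
3. the last tile is pressed with more than 5 N on the left fence in the near row (((contact force between green_tile and left_fence above 5 N and x of green_tile in the frame of tray between -0.036 and -0.012 m and y of green_tile in the frame of tray between 0.025 and 0.05 m and x of red_tile in the frame of tray between 0.025 and 0.05 m and y of red_tile in the frame of tray between 0.012 and 0.036 m and x of blue_tile in the frame of tray between 0.012 and 0.036 m and y of blue_tile in the frame of tray between -0.05 and -0.025 m) or (contact force between blue_tile and left_fence above 5 N and x of blue_tile in the frame of tray between -0.036 and -0.012 m and y of blue_tile in the frame of tray between 0.025 and 0.05 m and x of red_tile in the frame of tray between 0.025 and 0.05 m and y of red_tile in the frame of tray between 0.012 and 0.036 m and x of green_tile in the frame of tray between 0.012 and 0.036 m and y of green_tile in the frame of tray between -0.05 and -0.025 m))), for 0.2 s.
At the end, for the whole second after the job is handed in: The red tile lies in the far-left place, one of the others in the far-right and the other in the near-left, each with its centre 25 to 50 mm from the tray's middle along its slide and 12 to 36 mm across it, flat on the tray floor (within 4 mm) and at rest (((x of red_tile in the frame of tray between 0.025 and 0.05 m and y of red_tile in the frame of tray between 0.012 and 0.036 m and x of blue_tile in the frame of tray between 0.012 and 0.036 m and y of blue_tile in the frame of tray between -0.05 and -0.025 m and x of green_tile in the frame of tray between -0.036 and -0.012 m and y of green_tile in the frame of tray between 0.025 and 0.05 m) or (x of red_tile in the frame of tray between 0.025 and 0.05 m and y of red_tile in the frame of tray between 0.012 and 0.036 m and x of green_tile in the frame of tray between 0.012 and 0.036 m and y of green_tile in the frame of tray between -0.05 and -0.025 m and x of blue_tile in the frame of tray between -0.036 and -0.012 m and y of blue_tile in the frame of tray between 0.025 and 0.05 m)) and linear speed of each of red_tile, blue_tile, green_tile below 0.01 m/s and z of each of red_tile, blue_tile, green_tile in the frame of tray below 0.008 m); the robot touches nothing.
It fails at once if a tile is pressed on a sprung fence with more than 18 N (contact force between any of red_tile, blue_tile, green_tile and far_fence above 18 N or contact force between any of red_tile, blue_tile, green_tile and right_fence above 18 N or contact force between any of red_tile, blue_tile, green_tile and left_fence above 18 N).
It fails at once if a tile is lifted more than 8 mm off the tray floor (z of any of red_tile, blue_tile, green_tile in the frame of tray above 0.012 m).
It fails at once if the brass block, the dapping block or the wax bar is shifted by more than 20 mm (distance of any of brass_block, dapping_block, wax_bar from where it was at the start of the episode above 0.02 m).
It also fails if it takes over 67 s, if anything falls off the work surface, if the arm or the gripper's body presses on something with over 40 N, if the wrist force passes 120 N, or if a joint passes its speed limit or range.

ROBOT

A 6-joint arm with a two-finger parallel gripper is mounted at the origin on a cart in front of the work surface, level with it; the furniture and walls round the work are solid. World frame = base frame: x ahead of the robot, y to its left, z up, the work surface at z = 0. Lengths are in m, angles in degrees, forces in N, time in s.
With the tool pointing down it reaches from about 0.4 to 0.825 m from the base axis. Payload 7 kg.
Tool frame: the origin (TCP) lies between the finger pads; the fingertips stand 25 mm ahead of it and the grasp point (between the pads) lies 6 mm ahead of it; z points along the fingers, y is the line along which they close (so a half turn about z gives the same grasp; the last joint's range is limited). The gripper opens to 88 mm and grips with 3 to 60 N. Pads are 19 mm wide; open, the fingers measure 130 mm over their backs; the gripper's body (78 mm by 193 mm) begins 47 mm behind the grasp point.
Start: joints at [88.012, 20.546, 0.682, 0, -70.136, -16.507], TCP at [0.214, 0.64, 0.252] pointing down, gripper open.
Joint ranges: [-176.03, 176.03], [-82.01, 121.73], [-58.28, 71.71], [-173.87, 95.51], [-174.79, -0.11], [-173.66, 173.66]. Speed limits (degrees/s): [136.94, 136.94, 172.46, 180, 180, 180].

INTERFACE

Orientations are given as [roll, pitch, yaw] about the fixed x, y, z axes, in that order (R = Rz(yaw) Ry(pitch) Rx(roll)).
In Python, from plant import r gives the robot as it stands.
- The arm moves only by the shell command python3 -m crank 'ROWS' [FORCE]. ROWS is JSON, a list of rows, each a list of 3 entries, a list of its own where there are three numbers: the turn, a rotation vector about the tool's x, y, z in degrees, then the shift along the tool's x, y, z in cm, then the closure, from -1 (fully open) to 1 (shut). In form: [[[wx, wy, wz], [dx, dy, dz], fingers], ...]. A call has 1 to 8 rows; each row shifts and turns the commanded pose from where the row before left it, along the tool's axes as they then stand; what a row does not reach is not made up. A row lasts 1/10 s, in which the tool goes at most 50 mm and 8.59 degrees, less where a joint would pass 70% of its speed; a pose out of reach is approached as far as the arm can. A call with a gripper value outside its range is refused whole. The fingers move at their own pace and stop on an object; FORCE is the grip in N (left out, the last holds). Time passes only in rows, so rows that do not move let the fingers close. It gives the time, the measured TCP pose, the force, the opening and the grip force at its end, in the units of the state.
- r.get_state(): the state, without advancing time (a new reading comes with each control period).
- r.capture(name): name is "side" or "top"; returns a dict with "color" (480x640x3 uint8, red, green, blue), "range_z" (480x640 float32, m along the optical axis (not along the pixel's ray), 0 where there is no reading), "intrinsics" (3x3 intrinsics, pixels), "world_from_camera" (4x4, takes a point from camera to world coordinates). Camera axes: x right, y down, z forward; pixel columns grow to the right and rows downward; lengths in m; the calibration is good to about 2 mm. A picture is of the moment at which its call begins.
- r.close_job(): hands the job in; it is judged then, once.
The state is a dict: "time_s": time; "joints": joint angles; "qd": joint speeds; "joint_torque": joint torques, N m; "tcp_pos": TCP position; "eef_rot": TCP orientation; "contact_force": force on the tool from outside, world axes, zero at the start; "moment": the same for the moment, N m; "gripper_width": finger opening in m; "gripper_force": force on a finger pad.
Only numpy, scipy, OpenCV 4.12 (cv2) and the standard library are available. Lean on these libraries where they do the work, as an engineer would, in place of code of your own. Each camera call takes 0.05 s, during which the arm holds its last target. There are 200 camera calls.

## Working session

There is one attempt and no reset: what is moved stays moved. The work goes in short steps, Python scripts to look and compute and a shell command to move; the robot and the scene stay as the last step left them, time stands still between calls to the robot, and variables do not carry over. Pictures are saved under pics/ and viewed, at most 10 in all, crops included, and the job is handed in when it is done.

```bash
mkdir -p pics; ls
python3 - <<'E'
from plant import r
import cv2,numpy as np
s=r.get_state();print(s)
for n in("top","side"):
    c=r.capture(n);np.savez(f"{n}0.npz",**c);cv2.imwrite(f"pics/{n}0.png",c["color"][...,::-1]);print(c["intrinsics"],c["world_from_camera"])
E
```

```text
pics
{'time_s': 0.0, 'joints': array([ 8.80117010e+01,  2.05895802e+01,  6.33088874e-01, -2.03171077e-02,
       -7.01360975e+01, -1.65063673e+01]), 'qd': array([-0.04589288,  0.07620815,  0.05331751,  0.02801924,  0.01289445,
        0.17223699]), 'joint_torque': array([-9.36232118e-05, -5.82706690e+01,  2.93049252e+01,  6.99691057e+00,
        7.10588458e-03, -1.45639988e-04]), 'tcp_pos': array([0.21400552, 0.63969372, 0.25063777]), 'eef_rot': array([ 1.79905800e+02, -7.99674420e-03, -1.85015787e+01]), 'contact_force': array([-0.97863269,  0.16625966,  0.25003198]), 'moment': array([ 0.00302051, -0.01979234, -0.03887332]), 'gripper_force': 0.0, 'gripper_width': 0.08764746853911425}
[[554.72972315   0.         321.15033545]
 [  0.         554.72972315 239.98871708]
 [  0.           0.           1.        ]] [[-0.0244983  -0.99518667  0.09488583  0.41343091]
 [-0.99951156  0.02622529  0.01699648 -0.28691865]
 [-0.01940307 -0.0944231  -0.99534306  1.23829629]
 [ 0.          0.          0.          1.        ]]
[[500.16318066   0.         319.20300454]
 [  0.         500.16318066 239.8623988 ]
 [  0.           0.           1.        ]] [[ 8.67866283e-01 -3.37614858e-01  3.64450714e-01  1.63555978e-01]
 [-4.96797820e-01 -5.90087537e-01  6.36387166e-01 -9.33972631e-01]
 [ 2.04061892e-04 -7.33357284e-01 -6.79843402e-01  7.98674204e-01]
 [ 0.00000000e+00  0.00000000e+00  0.00000000e+00  1.00000000e+00]]
```

View pics/top0.png

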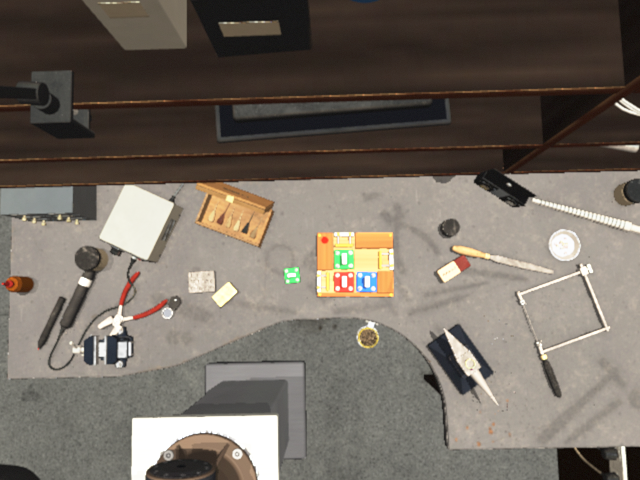

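View pics/side0.png

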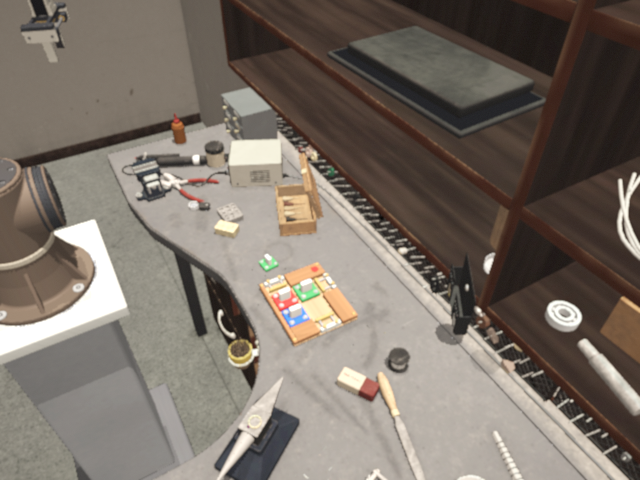

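The top picture shows the tray at about (355,265). Green candidates are the tile at (344,260) in the tray's far-left place and a small tile at (292,275) on the bench. The one in the tray is larger and fits the description. Red is at (344,282) and blue at (367,282). I'll confirm this in a crop and measure.

```bash
cat > h.py <<'E'
import numpy as np,cv2
def ray(c,uv,z):
    K,T=c["intrinsics"],c["world_from_camera"]
    uv=np.atleast_2d(uv).astype(float)
    d=np.c_[(uv-K[:2,2])/[K[0,0],K[1,1]],np.ones(len(uv))]@T[:3,:3].T
    o=T[:3,3]; return o+d*((z-o[2])/d[:,2])[:,None]
def blobs(mask,amin):
    n,l,st,ce=cv2.connectedComponentsWithStats(mask.astype(np.uint8))
    return [(l==i) for i in range(1,n) if st[i,4]>=amin]
def pts(m): return np.argwhere(m)[:,::-1]
E
python3 - <<'E'
import cv2,numpy as np;from h import *
for n,(x0,y0,x1,y1),k in(("top",(275,220,405,310),6),("side",(245,245,365,350),5)):
    c=np.load(n+"0.npz");cv2.imwrite(f"pics/{n}crop.png",cv2.resize(c["color"][y0:y1,x0:x1,::-1],None,fx=k,fy=k,interpolation=cv2.INTER_CUBIC))
    hsv=cv2.cvtColor(c["color"],cv2.COLOR_RGB2HSV);h,s,v=hsv[...,0],hsv[...,1],hsv[...,2]
    roi=np.zeros(h.shape,bool);roi[y0:y1,x0:x1]=1
    for col,m in dict(red=((h<5)|(h>174))&(s>180),green=(h>50)&(h<80)&(s>120),blue=(h>95)&(h<125)&(s>120)).items():
        for b in blobs(m&roi,30):
            p=pts(b);hull=cv2.convexHull(p.astype(np.float32));R=ray(c,hull[:,0],.014)[:,:2]
            q=cv2.minAreaRect((R*1000).astype(np.float32));print(n,col,b.sum(),p.mean(0).round(1),np.round(q[0],1),np.round(q[1],1),round(q[2],1))
    m=(h>5)&(h<18)&(s>150)&(v>120)&roi
    p=pts(cv2.morphologyEx(m.astype(np.uint8),cv2.MORPH_OPEN,np.ones((3,3))));R=ray(c,p,.015)[:,:2]*1000
    q=cv2.minAreaRect(R.astype(np.float32));print(n,"tray",len(p),q)
E
```

```text
top green 171 [342.3 259.4] [ 486.7 -313.2] [39.8 39.8] 88.5
top green 66 [292.1 277.4] [ 449.3 -199.1] [23.4 32.5] 6.7
top blue 194 [366.3 282. ] [ 435.8 -363.4] [41.7 41.7] 88.1
top tray 1078 ((473.1934509277344, -338.3686828613281), (165.8096466064453, 136.7919921875), 88.60266876220703)
side blue 62 [299.  318.3] [ 439.7 -377.1] [33.7 18.8] 23.1
side blue 35 [286.9 317.4] [ 417.7 -363.3] [ 9.8 22.6] 0.3
side tray 0 ((0.0, 0.0), (0.0, 0.0), 0.0)
```

View pics/topcrop.png

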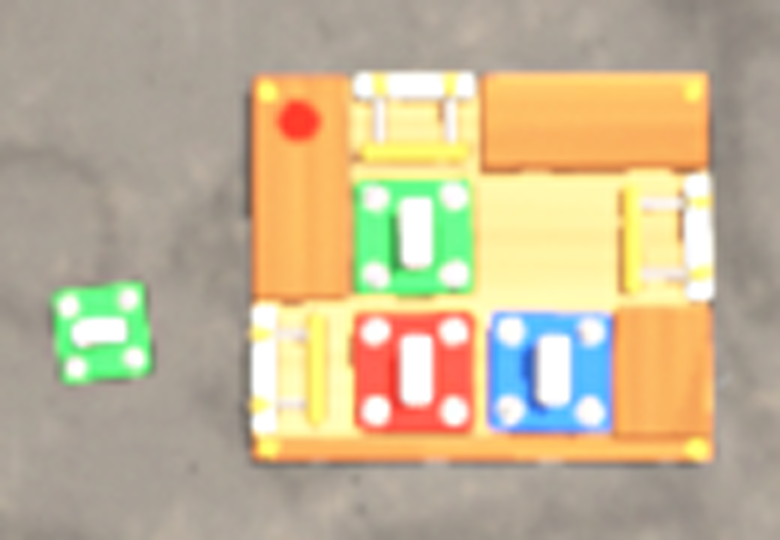

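View pics/sidecrop.png

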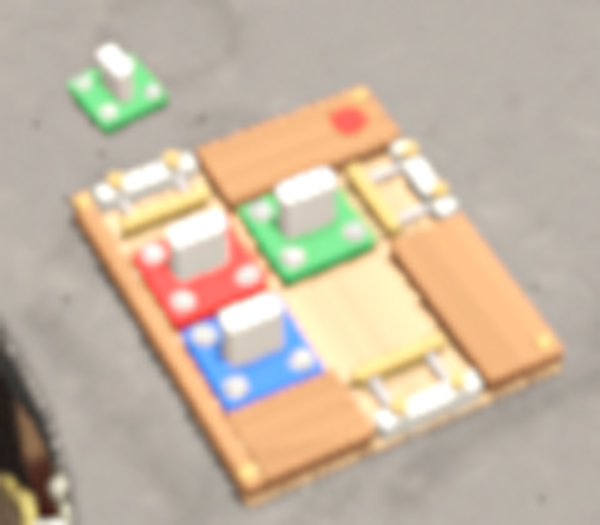

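Both crops agree. The tray's green tile at (344,260), far-left, is the larger one, and the small one at crop (100,333) is a decoy lying on the bench. The tab long sides run along tray x, so I close across tray y. The tray yaw is about -1.4° and the first tile is green. Next I measure the tabs and the shelf.

```bash
python3 - <<'E'
import cv2,numpy as np;from h import *
o=np.array([461.2,-338.3]);a=np.radians(-1.4);Rm=np.array([[np.cos(a),-np.sin(a)],[np.sin(a),np.cos(a)]])
c=np.load("top0.npz");f=c["color"].astype(int)
m=(f.min(2)>225)
for b in blobs(m,15):
    p=pts(b)
    if not(315<p[:,0].mean()<395 and 230<p[:,1].mean()<300):continue
    R=ray(c,p,.038)[:,:2]*1000;z=c["range_z"][p[:,1],p[:,0]]
    T=c["world_from_camera"];K=c["intrinsics"];q=ray(c,p.mean(0),.038)[0]
    zz=T[2,3]+np.median(z)*(T[2,:3]@np.r_[(p.mean(0)-K[:2,2])/K[0,0],1])
    print(p.mean(0).round(1),len(p),R.mean(0).round(1),((R.mean(0)-o)@Rm).round(1),"height",zz.round(3),np.round(cv2.minAreaRect(R.astype(np.float32))[1:][0],1))
for u in(250,350,450):
  for z in(.186,):print("shelf row188",ray(c,[u,185],z).round(3), ray(c,[u,150],z).round(3))
E
python3 -m crank '[[[0,0,-8.55],[0,0,0],-1],[[0,0,-8.55],[0,0,0],-1]]' 10
```

```text
[343.9 233.5] 35 [ 540.6 -316.2] [78.9 24. ] height 0.016 [17.4  6.6]
[344. 258.] 55 [ 487.4 -314.9] [25.6 24. ] height 0.038 [ 8.7 21.7]
[390.7 259.3] 41 [ 482.  -415.8] [ 22.7 -76.9] height 0.015 [ 8.6 19.5]
[318.6 281. ] 38 [ 439.1 -258.7] [-24.  79.] height 0.016 [ 6.5 21.5]
[344. 281.] 55 [ 437.7 -313.5] [-24.1  24.2] height 0.038 [ 8.6 21.5]
[367. 281.] 55 [ 436.5 -363.1] [-24.1 -25.3] height 0.038 [ 8.6 21.6]
shelf row188 [[ 0.624 -0.134  0.186]] [[ 0.693 -0.135  0.186]]
shelf row188 [[ 0.618 -0.327  0.186]] [[ 0.687 -0.329  0.186]]
shelf row188 [[ 0.613 -0.518  0.186]] [[ 0.681 -0.521  0.186]]
time_s: 0.3
tcp_pos: [0.2141, 0.6399, 0.251]
eef_rot: [179.9, 0.0, -1.1]
contact_force: [-1.0, -0.2, -0.7]
gripper_width: 0.0879
gripper_force: 0.0
```

```bash
python3 -m crank '[[[0,0,0],[2.7,3.4,0],-0.5],[[0,0,0],[2.7,3.4,0],0],[[0,0,0],[2.7,3.4,0],0],[[0,0,0],[2.7,3.4,0],0],[[0,0,0],[2.7,3.4,0],0],[[0,0,0],[2.7,3.4,0],0],[[0,0,0],[2.7,3.4,0],0]]' && python3 -m crank '[[[0,0,0],[0.9,4.8,0],0],[[0,0,0],[0.9,4.8,0],0],[[0,0,0],[0.9,4.8,0],0],[[0,0,0],[0.9,4.8,0],0],[[0,0,0],[0.9,4.8,0],0],[[0,0,0],[0.9,4.8,0],0],[[0,0,0],[0.9,4.8,0],0],[[0,0,0],[0.9,4.8,0],0]]' && python3 -m crank '[[[0,0,0],[0.3,4,0],0],[[0,0,0],[0.3,4,0],0],[[0,0,0],[0.3,4,0],0],[[0,0,0],[0.3,4,0],0],[[0,0,0],[0.3,4,0],0],[[0,0,0],[0.3,4,0],0],[[0,0,0],[0.3,4,0],0],[[0,0,0],[0,0,0],0]]'; python3 -c "
from plant import r;print(r.get_state()['joints'].round(1),r.get_state()['gripper_width'])"
```

```text
time_s: 1.0
tcp_pos: [0.3979, 0.3959, 0.2514]
eef_rot: [180.0, 0.0, -1.4]
contact_force: [-0.2, 0.5, -0.1]
gripper_width: 0.0445
gripper_force: 0.0
time_s: 1.8
tcp_pos: [0.4596, 0.01, 0.2517]
eef_rot: [-180.0, -0.0, -1.4]
contact_force: [1.3, 0.0, 0.0]
gripper_width: 0.0439
gripper_force: 0.0
time_s: 2.6
tcp_pos: [0.4736, -0.2721, 0.2506]
eef_rot: [180.0, 0.1, -1.6]
contact_force: [-0.6, 0.3, -0.2]
gripper_width: 0.0436
gripper_force: 0.0
[ -9.3   8.5 -15.7   0.  -65.9  97.7] 0.04358831069126469
```

```bash
python3 -m crank '[[[0,0,0],[1.4,4.3,0],0],[[0,0,0],[0,0,4],0],[[0,0,0],[0,0,4],0],[[0,0,0],[0,0,4],0],[[0,0,0],[0,0,3],0],[[0,0,0],[0,0,0],0]]';python3 - <<'E'
from plant import r
import cv2,numpy as np
o=[]
for n,(x0,y0,x1,y1) in(("top",(300,215,400,305)),("side",(240,230,360,338))):
    c=r.capture(n)["color"][y0:y1,x0:x1,::-1];o.append(cv2.resize(c,(400,360),interpolation=cv2.INTER_CUBIC))
cv2.imwrite("pics/a1.png",np.hstack(o));print(r.get_state()["tcp_pos"])
E
```

```text
time_s: 3.2
tcp_pos: [0.484, -0.3104, 0.0972]
eef_rot: [-179.8, 0.5, -1.4]
contact_force: [-0.6, 0.4, 0.5]
gripper_width: 0.0437
gripper_force: 0.0
[ 0.48719249 -0.31164595  0.10190713]
```

View pics/a1.png

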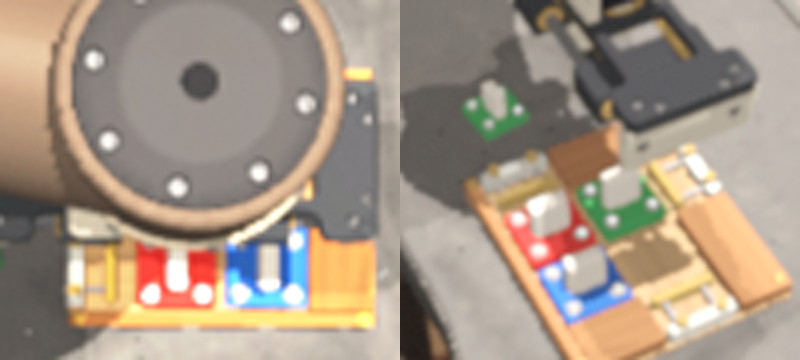

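The picture shows the gripper above the green tile's tab at right half (620,190), clear of the neighbours. I'll lower and grip.

```bash
python3 -m crank '[[[0,0,0],[0,0.3,2.5],0],[[0,0,0],[0,0,2],0],[[0,0,0],[0,0,1.2],0],[[0,0,0],[0,0,0],0],[[0,0,0],[0,0,0],0]]' && python3 -m crank '[[[0,0,0],[0,0,0],0.5],[[0,0,0],[0,0,0],1],[[0,0,0],[0,0,0],1],[[0,0,0],[0,0,0],1],[[0,0,0],[0,0,0],1],[[0,0,0],[0,0,0],1]]' 20
```

```text
time_s: 3.8
tcp_pos: [0.4879, -0.315, 0.0459]
eef_rot: [180.0, -0.1, -1.4]
contact_force: [0.2, -0.3, 1.3]
gripper_width: 0.0438
gripper_force: 0.0
time_s: 4.4
tcp_pos: [0.487, -0.3148, 0.0447]
eef_rot: [180.0, -0.0, -1.4]
contact_force: [-0.6, 0.7, 2.6]
gripper_width: 0.01
gripper_force: 20.0
```

```bash
python3 -m crank '[[[0,0,0],[0,0.5,0],1],[[0,0,0],[0,0.8,0],1],[[0,0,0],[0,0.8,0],1],[[0,0,0],[0,0.8,0],1],[[0,0,0],[0,0.8,0],1],[[0,0,0],[0,0.8,0],1],[[0,0,0],[0,0.4,0],1],[[0,0,0],[0,0,0],1]]';python3 -m crank '[[[0,0,0],[0,0.1,0],1],[[0,0,0],[0,0,0],1]]';python3 -m crank '[[[0,0,0],[0,0.1,0],1],[[0,0,0],[0,0,0],1]]'
```

```text
time_s: 5.2
tcp_pos: [0.4858, -0.3652, 0.0447]
eef_rot: [180.0, -0.0, -1.4]
contact_force: [-0.1, -1.7, 3.6]
gripper_width: 0.01
gripper_force: 20.0
time_s: 5.4
tcp_pos: [0.4858, -0.3654, 0.0447]
eef_rot: [180.0, -0.0, -1.4]
contact_force: [-0.5, 1.2, 4.6]
gripper_width: 0.01
gripper_force: 20.0
time_s: 5.6
tcp_pos: [0.4858, -0.3659, 0.0447]
eef_rot: [-180.0, -0.0, -1.4]
contact_force: [0.0, 2.5, 5.8]
gripper_width: 0.0097
gripper_force: 20.0
```

```bash
python3 -m crank '[[[0,0,0],[0,0,-0.1],1],[[0,0,0],[0,0,0],1]]';python3 -m crank '[[[0,0,0],[0,0.1,0],1],[[0,0,0],[0,0,0],1]]'; python3 -c "
from plant import r
for i in range(3):
  s=r.get_state();print(s['contact_force'],s['moment'],s['tcp_pos'])"
```

```text
time_s: 5.8
tcp_pos: [0.4851, -0.3659, 0.0449]
eef_rot: [-180.0, 0.1, -1.4]
contact_force: [-0.0, 0.4, -2.0]
gripper_width: 0.0097
gripper_force: 20.0
time_s: 6.0
tcp_pos: [0.4854, -0.3669, 0.0451]
eef_rot: [-180.0, 0.0, -1.4]
contact_force: [-0.4, 0.5, -2.0]
gripper_width: 0.0099
gripper_force: 20.0
[-0.37167057  0.50311873 -2.03119052] [ 0.01931551 -0.03968362 -0.0107446 ] [ 0.48536169 -0.36694027  0.04511358]
[-0.37167057  0.50311873 -2.03119052] [ 0.01931551 -0.03968362 -0.0107446 ] [ 0.48536169 -0.36694027  0.04511358]
[-0.37167057  0.50311873 -2.03119052] [ 0.01931551 -0.03968362 -0.0107446 ] [ 0.48536169 -0.36694027  0.04511358]
```

```bash
for i in 1; do python3 -m crank '[[[0,0,0],[0,0.1,0],1],[[0,0,0],[0,0.1,0],1],[[0,0,0],[0,0,0],1]]';done | grep -E 'tcp|contact'; python3 -m crank '[[[0,0,0],[0,0.1,0],1],[[0,0,0],[0,0,0],1]]'| grep -E 'tcp|contact'; python3 -m crank '[[[0,0,0],[0,0.1,0],1],[[0,0,0],[0,0,0],1]]'| grep -E 'tcp|contact'
```

```text
tcp_pos: [0.4856, -0.3689, 0.0455]
contact_force: [-0.1, 0.2, -2.8]
tcp_pos: [0.4856, -0.3697, 0.0455]
contact_force: [-0.1, 1.1, -1.7]
tcp_pos: [0.4856, -0.3705, 0.0455]
contact_force: [-0.4, 3.6, -1.9]
```

```bash
python3 -m crank '[[[0,0,0],[0,0.1,0],1],[[0,0,0],[0,0,0],1]]'| grep -E 'tcp|contact'; python3 -m crank '[[[0,0,0],[0,0.05,0],1],[[0,0,0],[0,0,0],1]]'| grep -E 'tcp|contact'
```

```text
tcp_pos: [0.4855, -0.3712, 0.0455]
contact_force: [0.9, 5.8, -0.5]
tcp_pos: [0.4855, -0.3714, 0.0455]
contact_force: [-0.8, 7.3, 0.7]
```

```bash
python3 -m crank '[[[0,0,0],[0,0.05,0],1],[[0,0,0],[0,0,0],1]]'| grep -E 'tcp|contact'
```

```text
tcp_pos: [0.4855, -0.3717, 0.0455]
contact_force: [0.7, 9.4, 0.5]
```

```bash
python3 -m crank '[[[0,0,0],[0,0.06,0],1],[[0,0,0],[0,0,0],1],[[0,0,0],[0,0,0],1],[[0,0,0],[0,0,0],1],[[0,0,0],[0,0,0],1]]'| grep -E 'tcp|contact'
```

```text
tcp_pos: [0.4855, -0.3721, 0.0455]
contact_force: [2.1, 10.0, -0.3]
```

```bash
python3 -m crank '[[[0,0,0],[0,0,0],0.4],[[0,0,0],[0,0,0],0.4],[[0,0,0],[0,0,0],0.4],[[0,0,0],[0,0,-2],0.4],[[0,0,0],[0,0,-3],0.4],[[0,0,0],[-2.5,-2.9,0],0.4],[[0,0,0],[-2.4,-2.8,0],0.4],[[0,0,0],[0,0,0],0.4]]';python3 - <<'E'
from plant import r
import numpy as np,cv2
o=[]
for n,(x0,y0,x1,y1) in(("top",(300,215,400,305)),("side",(240,230,360,338))):
    c=r.capture(n)["color"][y0:y1,x0:x1,::-1];o.append(cv2.resize(c,(400,360),interpolation=cv2.INTER_CUBIC))
cv2.imwrite("pics/a2.png",np.hstack(o));s=r.get_state();print(s["tcp_pos"],s["gripper_width"],s["contact_force"])
E
```

```text
time_s: 8.6
tcp_pos: [0.4348, -0.3132, 0.096]
eef_rot: [-180.0, 0.0, -1.4]
contact_force: [0.9, -0.2, 0.5]
gripper_width: 0.0262
gripper_force: 0.0
[ 0.43815592 -0.31530399  0.09650036] 0.026511063088310926 [ 1.25598512  0.20642118 -0.83240154]
```

View pics/a2.png

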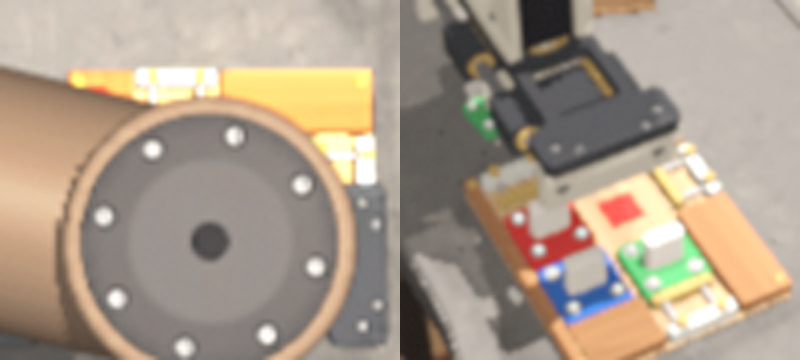

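The green tile sits in the far-right place against its fence, at right half (665,260), and the gripper is over the red tab. I'll lower and grip the red tile.

```bash
python3 -m crank '[[[0,0,0],[0,0,2.5],0.4],[[0,0,0],[0,0,1.5],0.4],[[0,0,0],[0,0,1],0.4],[[0,0,0],[0,0,0],0.4]]' && python3 -m crank '[[[0,0,0],[0,0,0],1],[[0,0,0],[0,0,0],1],[[0,0,0],[0,0,0],1],[[0,0,0],[0,0,0],1],[[0,0,0],[0,0,0],1]]' 25
```

```text
time_s: 9.1
tcp_pos: [0.4377, -0.3155, 0.0443]
eef_rot: [-180.0, 0.1, -1.4]
contact_force: [0.2, 0.6, 0.9]
gripper_width: 0.0266
gripper_force: 0.0
time_s: 9.6
tcp_pos: [0.4385, -0.3154, 0.0463]
eef_rot: [180.0, -0.1, -1.4]
contact_force: [0.1, 0.9, 4.4]
gripper_width: 0.0094
gripper_force: 25.0
```

```bash
python3 -m crank '[[[0,0,0],[0.3,0,-0.05],1],[[0,0,0],[0.8,0,0],1],[[0,0,0],[0.8,0,0],1],[[0,0,0],[0.8,0,0],1],[[0,0,0],[0.8,0,0],1],[[0,0,0],[0.8,0,0],1],[[0,0,0],[0.5,0,0],1],[[0,0,0],[0,0,0],1]]'; python3 -m crank '[[[0,0,0],[0.1,0,0],1],[[0,0,0],[0.1,0,0],1],[[0,0,0],[0,0,0],1]]'| grep -E 'tcp|contact'
```

```text
time_s: 10.4
tcp_pos: [0.4856, -0.3165, 0.0463]
eef_rot: [-180.0, 0.1, -1.4]
contact_force: [-3.4, -1.1, 6.9]
gripper_width: 0.0098
gripper_force: 25.0
tcp_pos: [0.4864, -0.3165, 0.0463]
contact_force: [-7.4, 0.7, 10.0]
```

```bash
python3 -m crank '[[[0,0,0],[0,0,-0.1],1],[[0,0,0],[0,0,0],1],[[0,0,0],[0,0,0],1]]'| grep -E 'tcp|contact'
```

```text
tcp_pos: [0.4881, -0.3163, 0.0467]
contact_force: [-0.6, 0.5, -1.8]
```

```bash
python3 -m crank '[[[0,0,0],[0.1,0,0],1],[[0,0,0],[0.1,0,0],1],[[0,0,0],[0,0,0],1]]'| grep -E 'tcp|contact'; python3 -m crank '[[[0,0,0],[0.1,0,0],1],[[0,0,0],[0,0,0],1]]'| grep -E 'tcp|contact';python3 -m crank '[[[0,0,0],[0.1,0,0],1],[[0,0,0],[0,0,0],1]]'| grep -E 'tcp|contact'
```

```text
tcp_pos: [0.4902, -0.3165, 0.047]
contact_force: [0.0, 1.0, -1.3]
tcp_pos: [0.4911, -0.3165, 0.0471]
contact_force: [-0.4, 0.8, -1.6]
tcp_pos: [0.4921, -0.3166, 0.0471]
contact_force: [-0.3, 0.9, -1.1]
```

```bash
python3 -m crank '[[[0,0,0],[0.1,0,0],1],[[0,0,0],[0,0,0],1]]'| grep -E 'tcp|contact'; python3 -m crank '[[[0,0,0],[0.1,0,0],1],[[0,0,0],[0,0,0],1]]'| grep -E 'tcp|contact';python3 -m crank '[[[0,0,0],[0.1,0,0],1],[[0,0,0],[0,0,0],1]]'| grep -E 'tcp|contact'
```

```text
tcp_pos: [0.4931, -0.3166, 0.0471]
contact_force: [-0.4, -1.1, -1.6]
tcp_pos: [0.494, -0.3166, 0.0471]
contact_force: [-0.1, 0.1, -2.2]
tcp_pos: [0.4948, -0.3166, 0.047]
contact_force: [-0.8, -0.9, -2.0]
```

```bash
python3 -m crank '[[[0,0,0],[0.1,0,0],1],[[0,0,0],[0,0,0],1]]'| grep -E 'tcp|contact'; python3 -m crank '[[[0,0,0],[0.1,0,0],1],[[0,0,0],[0,0,0],1]]'| grep -E 'tcp|contact'
```

```text
tcp_pos: [0.4954, -0.3166, 0.0469]
contact_force: [-2.5, -0.4, -1.6]
tcp_pos: [0.496, -0.3166, 0.0469]
contact_force: [-5.0, -0.9, 0.1]
```

```bash
python3 -m crank '[[[0,0,0],[0.1,0,0],1],[[0,0,0],[0,0,0],1]]'| grep -E 'tcp|contact'; python3 -m crank '[[[0,0,0],[0.05,0,0],1],[[0,0,0],[0,0,0],1]]'| grep -E 'tcp|contact'
```

```text
tcp_pos: [0.4965, -0.3166, 0.0468]
contact_force: [-6.3, -1.1, 1.6]
tcp_pos: [0.4967, -0.3166, 0.0468]
contact_force: [-7.3, -0.9, 1.9]
```

```bash
python3 -m crank '[[[0,0,0],[0.08,0,0],1],[[0,0,0],[0,0,0],1]]'| grep -E 'tcp|contact'; python3 -m crank '[[[0,0,0],[0.08,0,0],1],[[0,0,0],[0,0,0],1],[[0,0,0],[0,0,0],1],[[0,0,0],[0,0,0],1],[[0,0,0],[0,0,0],1]]'| grep -E 'tcp|contact'
```

```text
tcp_pos: [0.497, -0.3166, 0.0467]
contact_force: [-8.4, -1.6, 2.9]
tcp_pos: [0.4974, -0.3166, 0.0466]
contact_force: [-9.0, -1.4, 3.4]
```

```bash
python3 -m crank '[[[0,0,0],[0.08,0,0],1],[[0,0,0],[0,0,0],1],[[0,0,0],[0,0,0],1],[[0,0,0],[0,0,0],1]]'| grep -E 'tcp|contact'; python3 -m crank '[[[0,0,0],[0,0,0],0.4],[[0,0,0],[0,0,0],0.4],[[0,0,0],[0,0,0],0.4],[[0,0,0],[0,0,-2],0.4],[[0,0,0],[0,0,-3],0.4],[[0,0,0],[-3.2,2.5,0],0.4],[[0,0,0],[-3.1,2.4,0],0.4],[[0,0,0],[0,0,0],0.4]]';python3 - <<'E'
from plant import r
import numpy as np,cv2
o=[]
for n,(x0,y0,x1,y1) in(("top",(300,215,400,305)),("side",(240,230,360,338))):
    c=r.capture(n)["color"][y0:y1,x0:x1,::-1];o.append(cv2.resize(c,(400,360),interpolation=cv2.INTER_CUBIC))
cv2.imwrite("pics/a3.png",np.hstack(o));s=r.get_state();print(s["tcp_pos"],s["gripper_width"],s["contact_force"])
E
```

```text
tcp_pos: [0.4977, -0.3165, 0.0465]
contact_force: [-10.2, -1.0, 4.3]
time_s: 15.0
tcp_pos: [0.4342, -0.3656, 0.0975]
eef_rot: [-180.0, -0.0, -1.5]
contact_force: [0.3, -0.1, 0.3]
gripper_width: 0.0265
gripper_force: 0.0
[ 0.43674853 -0.36488078  0.09755944] 0.02596265052552365 [ 0.66211421 -0.78430945  0.31397172]
```

View pics/a3.png

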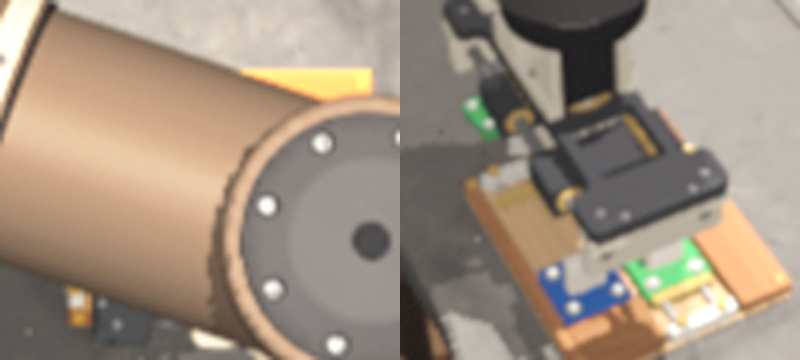

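The near-left place is now empty, so red has moved on. Green is unmoved and the gripper stands over the blue tab at right half (600,260). Gripping blue.

```bash
python3 -m crank '[[[0,0,0],[0,0,2.5],0.4],[[0,0,0],[0,0,1.5],0.4],[[0,0,0],[0,0,1],0.4],[[0,0,0],[0,0,0],0.4]]' && python3 -m crank '[[[0,0,0],[0,0,0],1],[[0,0,0],[0,0,0],1],[[0,0,0],[0,0,0],1],[[0,0,0],[0,0,0],1],[[0,0,0],[0,0,0],1]]' 25
```

```text
time_s: 15.5
tcp_pos: [0.4367, -0.3635, 0.0457]
eef_rot: [-180.0, 0.1, -1.3]
contact_force: [0.2, 0.4, 1.0]
gripper_width: 0.0265
gripper_force: 0.0
time_s: 16.0
tcp_pos: [0.4373, -0.3643, 0.0479]
eef_rot: [180.0, -0.1, -1.4]
contact_force: [0.3, 3.5, 5.9]
gripper_width: 0.0099
gripper_force: 25.0
```

```bash
python3 -m crank '[[[0,0,0],[0,-0.3,-0.1],1],[[0,0,0],[0,-0.8,0],1],[[0,0,0],[0,-0.8,0],1],[[0,0,0],[0,-0.8,0],1],[[0,0,0],[0,-0.8,0],1],[[0,0,0],[0,-0.8,0],1],[[0,0,0],[0,-0.5,0],1],[[0,0,0],[0,0,0],1]]'; python3 -m crank '[[[0,0,0],[0,-0.1,0],1],[[0,0,0],[0,-0.1,0],1],[[0,0,0],[0,0,0],1]]'| grep -E 'tcp|contact'
```

```text
time_s: 16.8
tcp_pos: [0.4378, -0.3154, 0.048]
eef_rot: [-180.0, 0.0, -1.3]
contact_force: [-0.8, -0.6, -3.0]
gripper_width: 0.0093
gripper_force: 25.0
tcp_pos: [0.4378, -0.3143, 0.048]
contact_force: [0.3, 0.0, -2.5]
```

```bash
python3 -m crank '[[[0,0,0],[0,-0.1,0],1],[[0,0,0],[0,-0.1,0],1],[[0,0,0],[0,0,0],1]]'| grep -E 'tcp|contact'; python3 -m crank '[[[0,0,0],[0,-0.1,0],1],[[0,0,0],[0,0,0],1]]'| grep -E 'tcp|contact';python3 -m crank '[[[0,0,0],[0,-0.1,0],1],[[0,0,0],[0,0,0],1]]'| grep -E 'tcp|contact'
```

```text
tcp_pos: [0.4379, -0.3122, 0.0481]
contact_force: [0.2, 0.3, -2.0]
tcp_pos: [0.4379, -0.3112, 0.0481]
contact_force: [-0.1, 0.2, -2.9]
tcp_pos: [0.438, -0.3101, 0.0481]
contact_force: [-0.7, -0.0, -1.8]
```

```bash
python3 -m crank '[[[0,0,0],[0,-0.1,0],1],[[0,0,0],[0,0,0],1]]'| grep -E 'tcp|contact'; python3 -m crank '[[[0,0,0],[0,-0.1,0],1],[[0,0,0],[0,0,0],1]]'| grep -E 'tcp|contact';python3 -m crank '[[[0,0,0],[0,-0.1,0],1],[[0,0,0],[0,0,0],1]]'| grep -E 'tcp|contact'
```

```text
tcp_pos: [0.438, -0.3091, 0.0481]
contact_force: [0.4, -0.6, -1.9]
tcp_pos: [0.438, -0.3081, 0.0481]
contact_force: [0.9, -0.0, -1.7]
tcp_pos: [0.438, -0.3071, 0.048]
contact_force: [0.3, -0.5, -2.1]
```

```bash
python3 -m crank '[[[0,0,0],[0,-0.1,0],1],[[0,0,0],[0,0,0],1]]'| grep -E 'tcp|contact'; python3 -m crank '[[[0,0,0],[0,-0.1,0],1],[[0,0,0],[0,0,0],1]]'| grep -E 'tcp|contact';python3 -m crank '[[[0,0,0],[0,-0.1,0],1],[[0,0,0],[0,0,0],1]]'| grep -E 'tcp|contact'
```

```text
tcp_pos: [0.4381, -0.3061, 0.0481]
contact_force: [0.2, -0.0, -3.1]
tcp_pos: [0.4381, -0.3051, 0.0481]
contact_force: [0.1, 0.2, -2.5]
tcp_pos: [0.4381, -0.3041, 0.0481]
contact_force: [-0.3, 0.2, -2.4]
```

```bash
python3 -m crank '[[[0,0,0],[0,-0.1,0],1],[[0,0,0],[0,0,0],1]]'| grep -E 'tcp|contact'; python3 -m crank '[[[0,0,0],[0,-0.1,0],1],[[0,0,0],[0,0,0],1]]'| grep -E 'tcp|contact';python3 -m crank '[[[0,0,0],[0,-0.1,0],1],[[0,0,0],[0,0,0],1]]'| grep -E 'tcp|contact'
```

```text
tcp_pos: [0.4381, -0.3031, 0.0481]
contact_force: [0.1, 0.4, -3.2]
tcp_pos: [0.4381, -0.3021, 0.048]
contact_force: [-1.1, -0.2, -2.4]
tcp_pos: [0.4382, -0.3014, 0.0481]
contact_force: [0.2, -2.3, -3.2]
```

Contact at about y = -0.3018. I'll press on.

```bash
python3 -m crank '[[[0,0,0],[0,-0.1,0],1],[[0,0,0],[0,0,0],1]]'| grep -E 'tcp|contact'; python3 -m crank '[[[0,0,0],[0,-0.1,0],1],[[0,0,0],[0,0,0],1]]'| grep -E 'tcp|contact'
```

```text
tcp_pos: [0.4382, -0.3006, 0.0482]
contact_force: [-1.0, -4.1, -2.8]
tcp_pos: [0.4383, -0.2999, 0.0482]
contact_force: [-0.6, -7.2, -3.9]
```

```bash
python3 -m crank '[[[0,0,0],[0,-0.07,0],1],[[0,0,0],[0,0,0],1]]'| grep -E 'tcp|contact'
```

```text
tcp_pos: [0.4383, -0.2994, 0.0483]
contact_force: [-0.7, -10.0, -4.0]
```

```bash
python3 -m crank '[[[0,0,0],[0,-0.02,0],1],[[0,0,0],[0,0,0],1],[[0,0,0],[0,0,0],1],[[0,0,0],[0,0,0],1]]'| grep -E 'tcp|contact'; python3 -m crank '[[[0,0,0],[0,0,0],0.4],[[0,0,0],[0,0,0],0.4],[[0,0,0],[0,0,0],0.4],[[0,0,0],[0,0,-2],0.4],[[0,0,0],[0,0,-4],0.4],[[0,0,0],[0,0,-4],0.4],[[0,0,0],[0,0,-4],0.4]]';python3 -m crank '[[[0,0,0],[0,-4.5,0],0.4],[[0,0,0],[0,-4.5,0],0.4],[[0,0,0],[0,-4.5,0],0.4],[[0,0,0],[0,-4.5,0],0.4],[[0,0,0],[0,-4.5,0],0.4],[[0,0,0],[0,-4.5,0],0.4],[[0,0,0],[0,-4.5,0],0.4],[[0,0,0],[0,0,0],0.4]]'
python3 - <<'E'
from plant import r
import numpy as np,cv2;from h import *
c=r.capture("top");np.savez("top1.npz",**c);cv2.imwrite("pics/fin.png",cv2.resize(c["color"][220:310,275:405,::-1],None,fx=6,fy=6,interpolation=cv2.INTER_CUBIC))
o=np.array([461.2,-338.3]);a=np.radians(-1.4);Rm=np.array([[np.cos(a),-np.sin(a)],[np.sin(a),np.cos(a)]])
for b in blobs(c["color"].min(2)>215,15):
    p=pts(b)
    if 315<p[:,0].mean()<395 and 230<p[:,1].mean()<300:print(len(p),p.mean(0).round(),((ray(c,p,.038)[:,:2].mean(0)*1000-o)@Rm).round(1))
E
```

```text
tcp_pos: [0.4383, -0.2993, 0.0483]
contact_force: [-0.9, -9.9, -3.9]
time_s: 21.3
tcp_pos: [0.4381, -0.2979, 0.1897]
eef_rot: [-180.0, 0.0, -1.4]
contact_force: [1.0, 0.1, -0.7]
gripper_width: 0.0264
gripper_force: 0.0
time_s: 22.1
tcp_pos: [0.4465, 0.0211, 0.1886]
eef_rot: [-179.9, -0.1, -1.1]
contact_force: [0.3, -0.5, -0.4]
gripper_width: 0.0263
gripper_force: 0.0
37 [344. 233.] [79.  24.1]
53 [345. 255.] [32.1 22. ]
55 [369. 258.] [ 25.1 -30.2]
44 [391. 259.] [ 22.9 -77.1]
73 [319. 281.] [-23.5  78.4]
48 [338. 274.] [-8.7 36.5]
64 [339. 281.] [-25.   35.7]
```

View pics/fin.png

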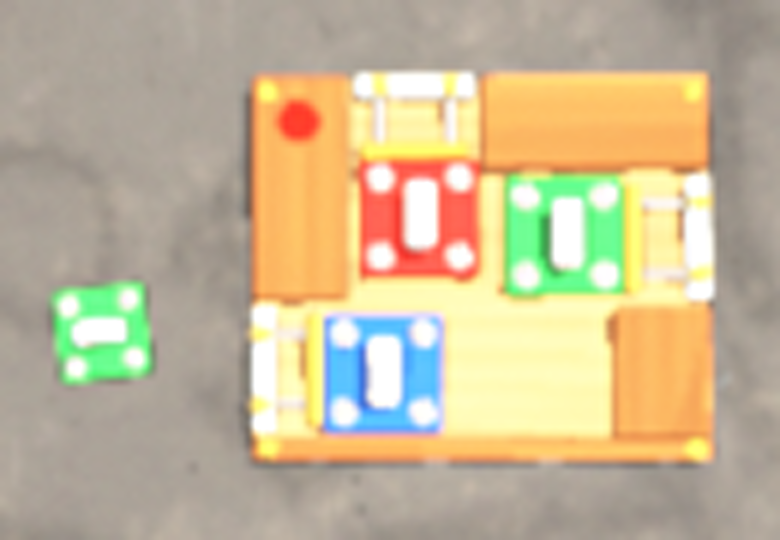

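All three tiles sit against their fences: red (420,215), green (565,235), blue (383,373). Their tray positions are within limits, so I'm handing in.

```bash
python3 -c "
from plant import r;print(r.close_job())"
```

```text
the job is handed in; nothing more can be done
None
```

I handed the job in at about 22 s: green is in the far-right place, red far-left and blue near-left, each pressed on its fence at about 10 N by the wrist reading and let go; the hand-in returned no verdict.

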